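# Make up the cook's tray and the guest's tray

### The arm

A 7-joint arm with a two-finger parallel gripper is mounted at the origin on a cart in front of the work surface, level with it; the furniture and walls round the work are solid. World frame = base frame: x ahead of the robot, y to its left, z up, the work surface at z = 0. Lengths are in mm, angles in rad, forces in N, time in s.
With the tool pointing down it reaches from about 425 to 950 mm from the base axis. Payload 16.7 kg.
Tool frame: the origin (TCP) lies midway between the tips of the shut fingers; the grasp point (between the pads) lies 19 mm behind it; z points along the fingers, y is the line along which they close (so a half turn about z gives the same grasp; the last joint's range is limited). The gripper opens to 94 mm and grips with 3 to 60 N. Pads are 16 mm wide; open, the fingers measure 119 mm over their backs; the gripper's body (75 mm by 177 mm) begins 78 mm behind the grasp point.
Start: joints at [1.196, 0.426, 0.074, 1.606, -0.034, 1.111, -0.067], TCP at [150.436, -657.984, 205.467] pointing down, gripper open.
Joint ranges: [-2.85, 2.85], [-0.5, 2.14], [-1.23, 1.37], [0.21, 2.46], [-1.02, 4.16], [0.16, 2.05], [-2.73, 2.73]. Speed limits (rad/s): [1.89, 1.89, 2.39, 2.39, 3.01, 3.01, 3.01].

### API

Orientations are given as [roll, pitch, yaw] about the fixed x, y, z axes, in that order (R = Rz(yaw) Ry(pitch) Rx(roll)).
In Python, from rig import get_state, grab_frame, job_done, find_in, regions_of, pinpoint gives the robot as it stands.
- The arm moves only by the tool play_rows, never from a script. Its argument "targets" is text: rows parted by semicolons, each of 7 numbers parted by spaces: the shift along the tool's x, y, z in m, then the turn, a rotation vector about the tool's x, y, z in rad, then the opening, from -1 (shut) to 1 (fully open). A call has 1 to 10 rows; each row shifts and turns the commanded pose from where the row before left it, along the tool's axes as they then stand; what a row does not reach is not made up. A row lasts 1/10 s, in which the tool goes at most 50 mm and 8.59 degrees, less where a joint would pass 70% of its speed; a pose out of reach is approached as far as the arm can. A call with a gripper value outside its range is refused whole. The fingers move at their own pace and stop on an object; "force" is the grip in N (left out, the last holds). Time passes only in rows, so rows that do not move let the fingers close. It gives the time, the measured TCP pose, the force, the opening and the grip force at its end, in the units of the state.
- get_state(): the state, without advancing time (a new reading comes with each control period).
- grab_frame(name): name is "scene" or "side" or "wrist"; returns a dict with "img" (384x512x3 uint8, red, green, blue), "intrinsics" (3x3 intrinsics, pixels), "eye" and "attitude" of the camera in the world. Camera axes: x right, y up, looking along -z (the intrinsics and any distortion apply to the point x, -y, -z); pixel columns grow to the right and rows downward; lengths in mm; the calibration is good to about 2 mm. A picture is of the moment at which its call begins. There is no depth.
- job_done(): hands the job in; it is judged then, once.
Trained networks look in the newest picture that a camera, given by its name, has taken for a name from the list of things; names that differ only in an ending like _2 or _b are one class to them, and where a whole thing is asked for, a point or a joint stands for the part that bears it (a point fixed in the world has none). Each returns a list of dicts, best first, with "confidence" (0 to 1); they miss things now and then, are a little off and sometimes report something else, mostly with a low value. They report only what shows in the picture. A call takes as long as a camera call. They do not tell look-alikes from the thing itself.
- find_in(target, camera): "xyz" ([x, y, z] in mm, in the coordinates of the camera as it stood for that picture, good to about 4 mm: the middle of the surface that is visible of it).
- regions_of(target, camera): "pixels" (384x512 bool, what is visible of it).
- pinpoint(target, camera): "xyz" ([x, y, z] in mm, in the coordinates of the camera as it stood for that picture, good to about 4 mm: a listed point, or the origin of a listed thing).
The state is a dict: "clock": time; "q": joint angles; "joint_vel": joint speeds; "effort": joint torques, N m; "position": TCP position; "orientation": TCP orientation; "wrist_force": force on the tool from outside, world axes, zero at the start; "torque": the same for the moment, N m; "gripper_width": opening from 0.0 (shut) to 1.0 (fully open); "grip_force": force on a finger pad.
Only numpy, scipy, OpenCV 4.12 (cv2) and the standard library are available. Lean on these libraries where they do the work, as an engineer would, in place of code of your own. Each camera call takes 0.05 s, during which the arm holds its last target. There are 200 camera calls.

### The job

Make up two wooden trays: in the long one with three wells stand the salt shaker (smallest well), the egg timer (middle well) and the spice jar with the black lid (largest well). In the short tray with two wells stand the soda can and the jam jar with the white lid, one in each well, whichever way round. Everything stands upright on the floor of its well, and the tomato tin and the glass tumbler are left where they are.

Things in the scene. Friction and masses are not known exactly. Their poses are not given: they have to be found in the camera images.
- three_well_tray: Fixed light-wood tray 252 x 105 x 16 mm, three round cork-floored wells in a row, 10 mm deep, floors 6 mm above the worktop. Origin: centre of underside; x along its length (away from the robot within 0.15 rad), z up. Well centres on y = 0: smallest (60 mm across) at x = -88 mm, middle (75 mm) at x = -12.5 mm, largest (85 mm) at x = +75.5 mm.
- two_well_tray: Fixed light-wood tray 190 x 105 x 16 mm with two equal round cork-floored wells 82 mm across, 10 mm deep, floors 6 mm above the worktop. Origin: centre of underside; x along its length (away from the robot within 0.15 rad), z up. Well centres at x = -45 mm and x = +45 mm, y = 0.
- egg_timer: Wind-up kitchen timer, cream, round, 59 mm across its base, 55 mm high: body and dome-like dial up to 47 mm, a grip bar 40 x 8 mm on top. Its dial does not turn here. Origin: centre of its underside, z up. Can be gripped round the body from above in any direction, 54 to 58 mm wide at 20 to 40 mm height.
- salt_shaker: Slim salt shaker, glass with a grey cap, 44 mm across at the body, 34 mm at the cap, 90 mm high. Origin: centre of its underside, z up.
- spice_jar: Jar with a black lid and black label, round, 69 mm across, 99 mm high. Origin: centre of its underside, z up.
- jam_jar: Jar with a white lid and pale label, round, 65 mm across, 94 mm high. Origin: centre of its underside, z up.
- soda_can: Drink can, round, 66 mm across, 115 mm high, the tallest of the things. Origin: centre of its underside, z up.
- tomato_tin: Bystander, to be left alone: low food tin, 75 mm across, 58 mm high, loose, standing among the things. Origin: centre of its underside, z up.
- tumbler: Bystander, to be left alone: loose drinking glass, 81 mm across, 91 mm high, standing behind the things. Origin: centre of its underside, z up.
Mind the look-alikes: they are no part of the job. Leave any yellow look-alike of the spice_jar alone.

How it is judged:
By the outcome, as a careful person would: the job done as asked, in the order asked, and still so for the second after the job is handed in, with the robot touching nothing.
It also fails if it takes over 128 s, if anything falls off the work surface, if the arm or the gripper's body presses on something with over 40 N, if the wrist force passes 120 N, or if a joint passes its speed limit or range.

## Working session

There is one attempt and no reset: what is moved stays moved. The work goes in short steps, Python scripts to look and compute and a tool call to move; the robot and the scene stay as the last step left them, time stands still between calls to the robot, and variables do not carry over. Pictures are saved under pics/ and viewed, at most 14 in all, crops included, and the job is handed in when it is done.

Besides the shell and the picture viewer there is one more tool, called after "Emit:" as a command line: name --argument value ..., lists and objects as JSON in quotes. play_rows: Moves the arm, as the interface text tells. Its arguments: {"type":"object","properties":{"targets":{"type":"string"},"force":{"type":"number"}},"required":["targets"]}

```bash
mkdir -p pics; cat > h.py <<'E'
import numpy as np, cv2
from rig import *
def w(f,p): return np.array(f["attitude"]).reshape(3,3)@np.array(p)+np.array(f["eye"]) if np.array(f["attitude"]).size==9 else None
T=["three_well_tray","two_well_tray","egg_timer","salt_shaker","spice_jar","jam_jar","soda_can","tomato_tin","tumbler"]
def look(cams,names=T):
    for c in cams:
        f=grab_frame(c)
        for n in names:
            for d in pinpoint(n,c)[:3]:
                if d["confidence"]>.2: print(c,n,round(d["confidence"],2),np.round(w(f,d["xyz"])))
def save(c,name):
    f=grab_frame(c); cv2.imwrite("pics/"+name+".png",f["img"][:,:,::-1]); return f
E
python3 - <<'E'
from h import *
for c in ["scene","side","wrist"]:
    f=save(c,c+"0"); print(c,np.round(f["eye"]),np.round(f["attitude"],3).tolist(),np.round(f["intrinsics"]).tolist(),f.keys())
print(get_state())
try: look(["scene","side"])
except Exception as e: print(e)
E
```

```text
scene [ 459. -595.  994.] [0.615, 0.006, -0.172] [[456.0, 0.0, 256.0], [0.0, 456.0, 195.0], [0.0, 0.0, 1.0]] dict_keys(['img', 'intrinsics', 'eye', 'attitude'])
side [ 121. -565.  415.] [1.126, 0.015, -0.615] [[372.0, 0.0, 257.0], [0.0, 372.0, 181.0], [0.0, 0.0, 1.0]] dict_keys(['img', 'intrinsics', 'eye', 'attitude'])
wrist [ 227. -641.  385.] [-0.275, 0.002, -1.345] [[292.0, 0.0, 252.0], [0.0, 292.0, 197.0], [0.0, 0.0, 1.0]] dict_keys(['img', 'intrinsics', 'eye', 'attitude'])
{'clock': 0.15, 'q': array([ 1.19651857,  0.42659089,  0.07386926,  1.60645537, -0.03407049,
        1.11079336, -0.06706383]), 'joint_vel': array([-1.95349810e-03, -1.63067829e-03, -5.07028862e-05, -1.13985314e-03,
       -5.98391730e-04,  2.45061404e-04, -5.02093386e-05]), 'effort': array([ 2.24386102e-03, -9.36281919e+01,  3.66842844e+00, -4.54420495e+01,
       -4.88467386e-02,  1.79421046e-02,  9.63000048e-05]), 'position': array([ 150.33437758, -657.69908419,  204.93722223]), 'orientation': array([-3.14060935e+00,  9.51441971e-05,  2.24783332e-01]), 'wrist_force': array([-0.79626311,  0.43316913, -0.92064498]), 'torque': array([-0.00552761, -0.0359986 , -0.01388399]), 'grip_force': 0.0, 'gripper_width': 1.003994408363021}
loop of ufunc does not support argument 0 of type NoneType which has no callable rint method
```

```bash
python3 -c "
import cv2,numpy as np
a=[cv2.imread(f'pics/{c}0.png') for c in ('scene','side')]
b=cv2.resize(np.hstack(a),(800,300));cv2.imwrite('pics/both.png',b)"
```

```text
(no output)
```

View pics/scene0.png

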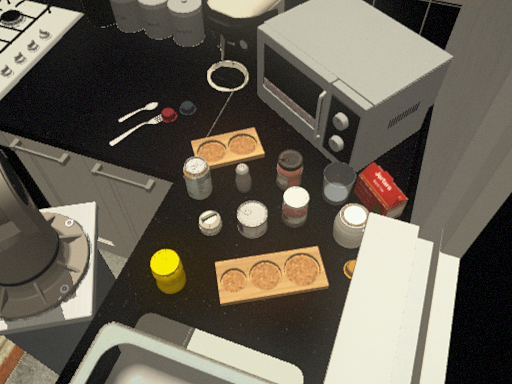

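View pics/side0.png

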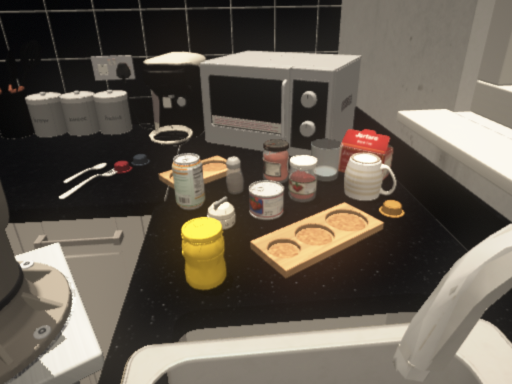

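```bash
cat > h.py <<'E'
import numpy as np, cv2
from rig import *
from scipy.spatial.transform import Rotation as R
def rot(f): return R.from_euler("xyz",f["attitude"]).as_matrix()
def w(f,p): return rot(f)@np.array(p)+np.array(f["eye"])
T=["three_well_tray","two_well_tray","egg_timer","salt_shaker","spice_jar","jam_jar","soda_can","tomato_tin","tumbler"]
H=dict(egg_timer=55,salt_shaker=90,spice_jar=99,jam_jar=94,soda_can=115,tomato_tin=58,tumbler=91)
def ray(f,uv,z):
    k=f["intrinsics"]; d=rot(f)@np.array([(uv[0]-k[0][2])/k[0][0],-(uv[1]-k[1][2])/k[1][1],-1])
    e=np.array(f["eye"]); return e+d*(z-e[2])/d[2]
def tri(obs):  # [(frame,uv)] -> point, miss
    A=np.zeros((3,3));b=np.zeros(3);L=[]
    for f,uv in obs:
        e=np.array(f["eye"]);d=ray(f,uv,0)-e;d/=np.linalg.norm(d);P=np.eye(3)-np.outer(d,d);A+=P;b+=P@e;L.append((P,e))
    x=np.linalg.solve(A,b);return x,[np.linalg.norm(P@(x-e)) for P,e in L]
def proj(f,p):
    c=rot(f).T@(np.array(p,float)-np.array(f["eye"])); k=f["intrinsics"]
    return np.array([k[0][2]+k[0][0]*c[0]/-c[2],k[1][2]-k[1][1]*c[1]/-c[2]])
def look(cams,names=T):
    for c in cams:
        f=grab_frame(c)
        for n in names:
            for d in pinpoint(n,c)[:3]:
                if d["confidence"]>.2: print(c,n,round(d["confidence"],2),np.round(w(f,d["xyz"])))
def save(c,name):
    f=grab_frame(c); cv2.imwrite("pics/"+name+".png",f["img"][:,:,::-1]); return f
D=dict(egg_timer=59,salt_shaker=44,spice_jar=69,jam_jar=65,soda_can=66,tomato_tin=75,tumbler=81)
def fitcyl(masks,d,h,x0):
    # masks: [(frame,mask)]; fit xy,z0 by extent of projected cylinder silhouette
    from scipy.optimize import least_squares
    a=np.linspace(0,2*np.pi,48,endpoint=False)
    def ext(uv): return np.r_[uv.min(0),uv.max(0)]
    tg=[]
    for f,m in masks:
        v,u=np.nonzero(m); tg.append(np.r_[u.min(),v.min(),u.max()+1,v.max()+1])
    def res(p):
        r=[]
        for (f,m),t in zip(masks,tg):
            P=[(p[0]+d/2*np.cos(t_),p[1]+d/2*np.sin(t_),p[2]+z) for t_ in a for z in (0,h)]
            r.append(ext(np.array([proj(f,q) for q in P]))-t)
        return np.concatenate(r)
    s=least_squares(res,x0,loss="soft_l1",diff_step=1e-4); return s.x,res(s.x)
E
cat > m.py <<'E'
from h import *
F={};M={}
for c in ["scene","side"]:
    F[c]=grab_frame(c)
    for n in T:
        M[c,n]=[(d,w(F[c],d["xyz"])) for d in pinpoint(n,c)[:3] if d["confidence"]>.3]
        for d,x in M[c,n]: print(c,n,round(d["confidence"],2),np.round(x))
        M[c,n,"r"]=[d["pixels"] for d in regions_of(n,c)[:3] if d["confidence"]>.3]
for n in D:
    ms=[]
    for c in F:
        for m in M[c,n,"r"]:
            v,u=np.nonzero(m); print(n,c,u.min(),u.max(),v.min(),v.max(),m.sum())
for t in T[:2]:
    for c in F:
        for m in M[c,t,"r"][:1]:
            cn,_=cv2.findContours(m.astype(np.uint8),0,2); k=max(cn,key=cv2.contourArea)
            q=[ray(F[c],p[0],16)[:2] for p in k]; r=cv2.minAreaRect(np.array(q,np.float32)); print(t,c,r)
E
python3 m.py
```

```text
scene three_well_tray 0.67 [ 562. -137.   -2.]
scene two_well_tray 0.75 [521. 269.   4.]
scene egg_timer 0.58 [440.  23.  -2.]
scene salt_shaker 0.96 [544. 136.   1.]
scene spice_jar 0.68 [673. 128.   1.]
scene spice_jar 0.56 [ 333. -107.    4.]
scene jam_jar 0.93 [660.  13.  -4.]
scene soda_can 0.69 [431. 135.   2.]
scene tomato_tin 0.78 [547.   2.  -4.]
scene tumbler 0.68 [778.  60.  -0.]
side three_well_tray 0.76 [ 565. -136.    1.]
side two_well_tray 0.89 [516. 274.  -3.]
side egg_timer 0.63 [445.  33.  -3.]
side salt_shaker 0.55 [544. 139.  -3.]
side spice_jar 0.94 [ 335. -104.   -4.]
side spice_jar 0.73 [665. 129.  -1.]
side jam_jar 0.82 [653.  18.  -3.]
side jam_jar 0.71 [ 566. -133.    2.]
side soda_can 0.88 [427. 144.   3.]
side tomato_tin 0.98 [545.  15.   1.]
side tumbler 0.79 [777.  68.   2.]
egg_timer scene 198 221 211 235 466
egg_timer scene 322 354 163 205 1114
egg_timer side 207 235 197 228 574
salt_shaker scene 235 250 163 192 402
salt_shaker side 226 243 156 193 556
spice_jar scene 276 302 151 189 863
spice_jar scene 150 185 250 293 1198
spice_jar side 263 288 139 1
[... 183 characters left out ...]
da_can side 172 204 153 208 1523
tomato_tin scene 237 267 201 238 973
tomato_tin side 249 282 180 218 1196
tomato_tin side 172 204 153 208 1520
tumbler scene 322 355 162 205 1129
tumbler side 311 341 138 180 1009
three_well_tray scene ((565.1807861328125, -143.31007385253906), (114.99767303466797, 255.1529083251953), 89.72145080566406)
three_well_tray side ((558.7905883789062, -141.5203094482422), (124.02510833740234, 263.5846252441406), 89.61751556396484)
two_well_tray scene ((517.8677368164062, 260.0065612792969), (191.54150390625, 118.44010925292969), 7.826058864593506)
two_well_tray side ((555.6666259765625, 261.63287353515625), (166.97000122070312, 63.60840606689453), 64.17040252685547)
```

```bash
cat > m2.py <<'E'
from h import *
X0=dict(egg_timer=(442,28),salt_shaker=(544,138),spice_jar=(669,129),jam_jar=(657,16),soda_can=(429,140),tomato_tin=(546,8))
F={c:grab_frame(c) for c in ("scene","side")}
for n,x0 in X0.items():
    ms=[]
    for c in F:
        t=proj(F[c],(*x0,H[n]/2)).astype(int)
        if c=="scene" and n=="jam_jar":pass
        ms+=[(F[c],d["pixels"]) for d in regions_of(n,c) if d["pixels"][t[1],t[0]] and d["pixels"].sum()<3000][:1]
    for h in (H[n],):
        p,r=fitcyl(ms,D[n],h,(*x0,0)); print(n,len(ms),np.round(p,1),np.round(r,1))
def rect(f,x0,x1,y0,y1,z,s):
    pts=[(x0,y1),(x1,y1),(x1,y0),(x0,y0)]
    src=np.float32([proj(f,(*q,z)) for q in pts]);W,Hh=int((x1-x0)*s),int((y1-y0)*s)
    return cv2.warpPerspective(f["img"],cv2.getPerspectiveTransform(src,np.float32([(0,0),(W,0),(W,Hh),(0,Hh)])),(W,Hh),flags=cv2.INTER_CUBIC)
a=[rect(F[c],*b,16,2.4) for b in ((410,710,-210,-70),(390,640,190,330)) for c in F]
a=[cv2.copyMakeBorder(i,0,0,0,720-i.shape[1],0)[:, :720] for i in a]
g=np.vstack([np.hstack(a[:2]),np.hstack(a[2:])]);cv2.imwrite("pics/rect.png",cv2.resize(g[:,:,::-1],(800,int(g.shape[0]*800/1440))))
cv2.imwrite("pics/rs3.png",a[0][:,:,::-1]);print(g.shape)
E
python3 m2.py
```

```text
egg_timer 2 [443.4  26.8  -6.4] [-1.1 -5.4  0.3  0.2 -0.  -0.5  0.8  3.8]
salt_shaker 2 [546.8 138.   -6.8] [-0.7 -5.3  0.9  0.7 -0.7 -0.7  0.9  2.6]
spice_jar 2 [666.1 128.6   1.8] [-1.1 -2.9  0.1  0.1 -0.1 -0.1  1.6  1.1]
jam_jar 2 [655.5  14.2  -1.7] [-0.7 -1.8 -0.3 -0.2  0.8  0.1  0.6  0.7]
soda_can 2 [428.5 142.4  -2.5] [-0.9 -4.   0.5  0.2 -0.3 -0.3  1.2  2.4]
tomato_tin 1 [544.3   7.8   1.4] [-0.  0.  0. -0.]
(672, 1440, 3)
```

View pics/rect.png

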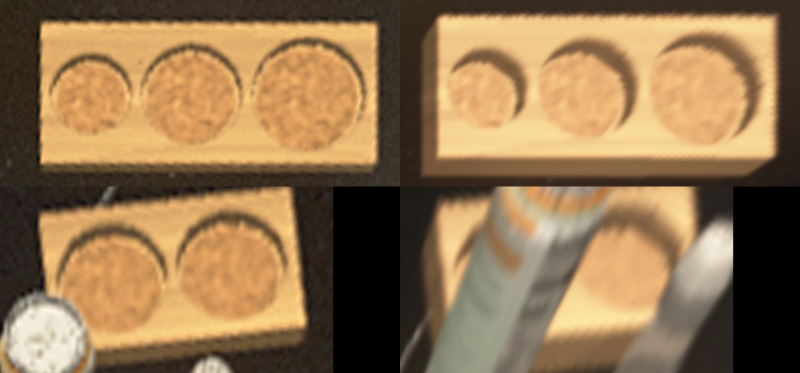

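The rectified view shows both trays: the three-well one is at about (565.5, -137.5) with yaw 0, the two-well one at about (519, 271) with yaw 0.10. I'll check for obstacles (the faucet) before the first move.

View pics/wrist0.png

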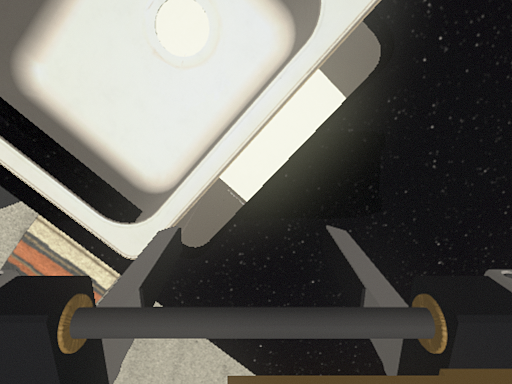

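The wrist view shows the sink ahead and left of the gripper (drain at 182,27), but not the faucet. I'll work out where the faucet and the slab are.

```bash
python3 - <<'E'
from h import *
s=grab_frame("scene");d=grab_frame("side");w_=grab_frame("wrist")
print("drain",ray(w_,(182,27),-100))
for p in [(410,365),(440,275),(510,235)]:
    print(p,[np.round(ray(d,p,z)).tolist() for z in (0,100,200,250,300)])
print("slab",tri([(s,(372,217)),(d,(396,128))]))
for p in [(372,217),(330,383),(455,255),(436,235)]: print([np.round(ray(s,p,z)).tolist() for z in (0,200,300,400)])
E
```

```text
drain [ 325.92169143 -511.15088951 -100.        ]
(410, 365) [[461.0, -408.0, 0.0], [379.0, -446.0, 100.0], [297.0, -484.0, 200.0], [256.0, -503.0, 250.0], [215.0, -522.0, 300.0]]
(440, 275) [[652.0, -335.0, 0.0], [524.0, -390.0, 100.0], [396.0, -446.0, 200.0], [332.0, -473.0, 250.0], [268.0, -501.0, 300.0]]
(510, 235) [[871.0, -349.0, 0.0], [690.0, -401.0, 100.0], [509.0, -453.0, 200.0], [419.0, -479.0, 250.0], [328.0, -505.0, 300.0]]
slab (array([ 784.54791058, -122.94556303,  176.86770675]), [np.float64(1.5474479218509438), np.float64(1.5474479218509591)])
[[856.0, -23.0, -0.0], [776.0, -138.0, 200.0], [736.0, -195.0, 300.0], [696.0, -253.0, 400.0]]
[[642.0, -397.0, 0.0], [605.0, -437.0, 200.0], [587.0, -457.0, 300.0], [568.0, -477.0, 400.0]]
[[1020.0, -163.0, 0.0], [907.0, -250.0, 200.0], [850.0, -294.0, 300.0], [794.0, -337.0, 400.0]]
[[996.0, -102.0, 0.0], [888.0, -201.0, 200.0], [834.0, -251.0, 300.0], [780.0, -300.0, 400.0]]
```

Emit:
play_rows --targets "0 0 -0.045 0 0 0.045 1;0 0 -0.045 0 0 0.045 1;0 0 -0.045 0 0 0.045 1;0 0 -0.045 0 0 0.045 1;0 0 -0.04 0 0 0.045 1;0.027 -0.04 0 0 0 0 1;0.027 -0.04 0 0 0 0 1;0.027 -0.04 0 0 0 0 1;0.027 -0.04 0 0 0 0 1;0.027 -0.04 0 0 0 0 1" --force 15

```text
clock: 4.0
position: [286.2, -456.2, 425.7]
orientation: [3.141, -0.0, -0.0]
wrist_force: [0.6, -0.2, 1.3]
gripper_width: 0.997
grip_force: 0.0
```

Emit:
play_rows --targets "0.027 -0.04 0 0 0 0 1;0.027 -0.04 0 0 0 0 1;0.027 -0.04 0 0 0 0 1;0.027 -0.04 0 0 0 0 1;0.027 -0.04 0 0 0 0 1;0.027 -0.04 0.02 0 0 0 1;0.027 -0.04 0.03 0 0 0 1;0.025 -0.04 0.03 0 0 0 1;0 0 0.02 0 0 0 1;0 0 0 0 0 0 1"

```text
clock: 5.0
position: [491.6, -147.8, 330.8]
orientation: [-3.14, 0.004, 0.002]
wrist_force: [-0.5, -0.6, -0.4]
gripper_width: 0.997
grip_force: 0.0
```

```bash
python3 - <<'E'
from h import *
f=save("wrist","w1");print(f["eye"],f["attitude"],get_state()["position"])
import pickle;pickle.dump(f,open("w1.pkl","wb"))
for n in T:
    for d in pinpoint(n,"wrist")[:2]:
        if d["confidence"]>.3: print(n,round(d["confidence"],2),np.round(w(f,d["xyz"])))
E
```

```text
[ 570.80719512 -148.23088944  510.20251348] [-0.27868425  0.00187641 -1.56781957] [ 491.94773038 -148.95400145  332.62694763]
three_well_tray 0.56 [ 562. -135.   -0.]
three_well_tray 0.41 [546. 138.   3.]
two_well_tray 0.79 [517. 268.  -5.]
egg_timer 0.78 [444.  28.   1.]
salt_shaker 0.94 [541. 135.   1.]
spice_jar 0.93 [662. 129.   6.]
spice_jar 0.68 [ 333. -107.   -1.]
jam_jar 0.95 [656.  17.   3.]
soda_can 0.85 [424. 139.   1.]
```

View pics/w1.png

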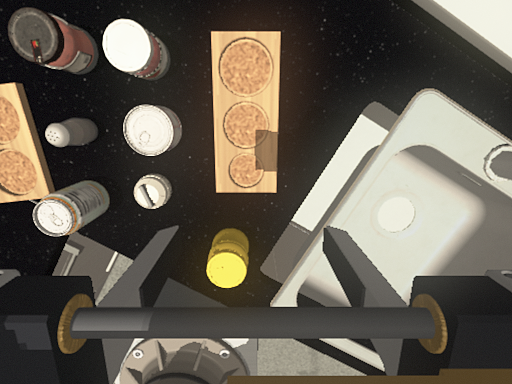

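The wrist view has tray wells at (245,67), (246,124) and (245,170), salt cap (55,133), timer (153,192), can top (55,215), jam lid (124,47) and spice lid (35,38). I'll convert these.

```bash
python3 - <<'E'
from h import *
import pickle;f=pickle.load(open("w1.pkl","rb"))
for n,p,z in [("c1",(211,31),16),("c2",(281,30),16),("c3",(277,192),16),("c4",(216,192),16),("L",(245,67),16),("M",(246,124),16),("S",(245,170),16),("salt",(55,133),90),("timer",(153,188),50),("can",(54,216),115),("jam",(124,47),94),("spice",(35,36),99),("tin",(152,130),58)]:
    print(n,np.round(ray(f,p,z),1))
E
```

```text
c1 [691.  -84.9  16. ]
c2 [ 692.6 -191.    16. ]
c3 [ 438.9 -191.7   16. ]
c4 [438.5 -84.7  16. ]
L [ 640.8 -136.3   16. ]
M [ 554.4 -137.6   16. ]
S [ 477.8 -135.7   16. ]
salt [543.7 130.4  90. ]
timer [454.   13.2  50. ]
can [428.5 136.6 115. ]
jam [653.2  18.4  94. ]
spice [664.6 127.8  99. ]
tin [546.6   3.8  58. ]
```

Emit:
play_rows --targets "0.008 -0.04 0 0 0 0 1;0.008 -0.04 0 0 0 0 1;0.008 -0.04 0 0 0 0 1;0.008 -0.04 0 0 0 0 1;0.008 -0.04 0 0 0 0 1;0.008 -0.04 0 0 0 0 1;0.006 -0.036 0.02 0 0 0 0.6;0 0 0.04 0 0 0 0.6;0 0 0.04 0 0 0 0.6;0 0 0.02 0 0 0 0.6"

```text
clock: 6.5
position: [545.3, 126.9, 210.1]
orientation: [3.141, 0.003, 0.0]
wrist_force: [-0.1, -1.2, 0.7]
gripper_width: 0.804
grip_force: 0.0
```

```bash
python3 - <<'E'
from h import *
f=save("wrist","w2");print(f["eye"],f["attitude"],get_state()["position"])
for n in T:
    for d in pinpoint(n,"wrist")[:2]:
        if d["confidence"]>.3: print(n,round(d["confidence"],2),np.round(w(f,d["xyz"])))
E
```

```text
[624.32935658 126.64470181 389.53444882] [-2.78022763e-01  1.60185738e-04 -1.56933874e+00] [544.57076688 126.46554104 208.18780065]
three_well_tray 0.71 [ 565. -138.   -1.]
two_well_tray 0.6 [517. 268.  -1.]
egg_timer 0.73 [444.  25.   1.]
salt_shaker 0.58 [543. 136.   6.]
salt_shaker 0.44 [546.  14.  -0.]
spice_jar 0.94 [667. 129.   2.]
spice_jar 0.65 [653.  14.  -1.]
jam_jar 0.68 [654.  14.  -1.]
soda_can 0.8 [426. 137.   2.]
tomato_tin 0.75 [546.  10.  -1.]
tumbler 0.66 [428. 138.   4.]
tumbler 0.33 [446.  25.   0.]
```

View pics/w2.png

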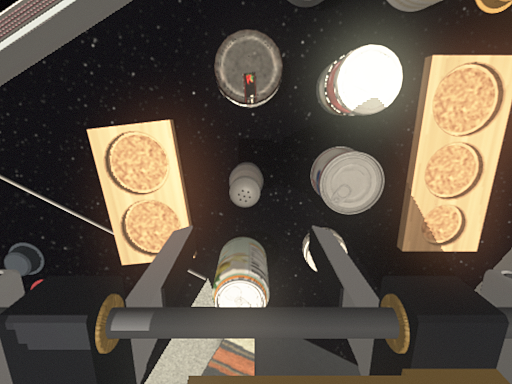

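Salt cap at (244,192), can top (241,295), far and near wells of the short tray at (138,162) and (152,227).

```bash
python3 - <<'E'
from h import *
f=grab_frame("wrist")
for n,p,z in [("salt",(244,192),90),("salt axis top",(244,190),90),("w1",(138,162),16),("w2",(152,227),16),("can",(241,295),115),("spice",(250,62),99),("jam",(369,78),94),("tin",(352,182),58)]:
    print(n,np.round(ray(f,p,z),1))
m=[d["pixels"] for d in regions_of("salt_shaker","wrist")[:1]]
v,u=np.nonzero(m[0]);print(u.min(),u.max(),v.min(),v.max(),m[0].sum())
p,r=fitcyl([(f,m[0])],44,90,(545,136,0));print(p,r)
print(get_state()["position"],get_state()["orientation"])
E
```

```text
salt [545.7 135.5  90. ]
salt axis top [547.9 135.5  90. ]
w1 [566.6 275.4  16. ]
w2 [476.1 265.4  16. ]
can [435.6 138.9 115. ]
spice [672.9 128.9  99. ]
jam [659.7  15.   94. ]
tin [549.6   9.1  58. ]
229 262 164 208 1205
[529.92332036 134.61871858 -57.69712968] [-0.16597831  0.15466296  0.16596398 -0.1287603 ]
[546.81011553 127.19142461 213.70202518] [-3.14147550e+00 -8.53020135e-04 -3.97008584e-04]
```

Emit:
play_rows --targets "0 -0.0095 0.03 0 0 0 0.6;0 0 0.03 0 0 0 0.6;0 0 0.03 0 0 0 0.6;0 0 0.03 0 0 0 0.6;0 0 0.03 0 0 0 0.6;0 0 0.03 0 0 0 0.6;0 0 0 0 0 0 0.6;0 0 0 0 0 0 -0.5;0 0 0 0 0 0 -0.5;0 0 0 0 0 0 -0.5" --force 15

```text
clock: 8.1
position: [547.6, 136.9, 34.7]
orientation: [-3.141, -0.002, -0.001]
wrist_force: [-0.3, 0.2, 0.3]
gripper_width: 0.581
grip_force: 0.0
```

Emit:
play_rows --targets "0 0 0 0 0 0 -0.5;0 0 0 0 0 0 -0.5;0 0 0 0 0 0 -0.5"

```text
clock: 8.4
position: [547.3, 136.2, 33.9]
orientation: [3.141, -0.001, -0.001]
wrist_force: [1.0, -2.9, 9.0]
gripper_width: 0.426
grip_force: 15.5
```

Emit:
play_rows --targets "0 0 -0.02 0 0 0 -0.5;0 0 -0.04 0 0 0 -0.5;0 0 -0.04 0 0 0 -0.5;0 0 -0.03 0 0 0 -0.5;-0.006 0.02 0 0 0 0 -0.5;-0.009 0.035 0 0 0 0 -0.5;-0.009 0.035 0 0 0 0 -0.5;-0.009 0.035 0 0 0 0 -0.5;-0.009 0.035 0 0 0 0 -0.5;-0.009 0.035 0 0 0 0 -0.5"

```text
clock: 9.4
position: [494.9, -59.6, 163.4]
orientation: [3.142, -0.0, -0.0]
wrist_force: [0.4, -0.3, -1.2]
gripper_width: 0.428
grip_force: 14.8
```

Emit:
play_rows --targets "-0.009 0.035 0 0 0 0 -0.5;-0.007 0.03 0.01 0 0 0 -0.5;-0.003 0.015 0.03 0 0 0 -0.5;0 0 0.03 0 0 0 -0.5;0 0 0 0 0 0 -0.5;0 0 0 0 0 0 -0.5"

```text
clock: 10.0
position: [476.6, -137.8, 93.6]
orientation: [-3.141, 0.001, 0.0]
wrist_force: [0.2, 0.6, 0.5]
gripper_width: 0.425
grip_force: 14.8
```

```bash
cat > wl.py <<'E'
from h import *
import sys
P=[];
for i in range(4):
    f=save("wrist",sys.argv[1]); P.append(get_state()["position"])
s=get_state();print("tcp",np.round(np.mean(P,0),1),np.round(s["orientation"],3),s["gripper_width"],np.round(s["wrist_force"],1))
for n in sys.argv[2:]:
    for c in ("wrist","scene","side"):
        if c!="wrist": f=grab_frame(c)
        else: f=grab_frame(c)
        for d in pinpoint(n,c)[:2]:
            if d["confidence"]>.3: print(c,n,round(d["confidence"],2),np.round(w(f,d["xyz"])))
E
python3 wl.py w3 salt_shaker three_well_tray
```

```text
tcp [ 477.5 -138.    94.5] [ 3.141e+00 -2.000e-03  0.000e+00] 0.4262478580076044 [ 0.3  0.3 -0.8]
wrist salt_shaker 0.58 [ 472. -137.   64.]
side salt_shaker 0.97 [ 477. -138.   56.]
wrist three_well_tray 0.67 [ 562. -137.    3.]
scene three_well_tray 0.91 [ 562. -134.   -2.]
scene three_well_tray 0.38 [445.  27.  -1.]
side three_well_tray 0.68 [ 566. -134.    1.]
```

View pics/w3.png

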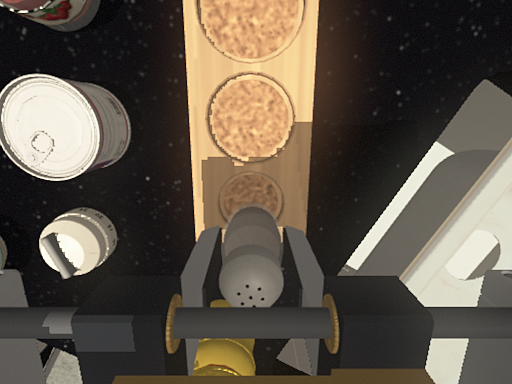

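Salt is hanging upright over the small well (well at 250,190; shaker base behind at 252,225), so lower it.

Emit:
play_rows --targets "0 0 0.03 0 0 0 -0.5;0 0 0.015 0 0 0 -0.5;0 0 0.004 0 0 0 -0.5;0 0 0 0 0 0 -0.5"

```text
clock: 11.2
position: [476.3, -138.1, 43.9]
orientation: [-3.141, 0.001, -0.0]
wrist_force: [-0.7, -0.2, -1.3]
gripper_width: 0.426
grip_force: 14.8
```

Emit:
play_rows --targets "0 0 0.002 0 0 0 -0.5;0 0 0.002 0 0 0 -0.5;0 0 0 0 0 0 -0.5"

```text
clock: 11.5
position: [476.7, -138.4, 40.4]
orientation: [3.141, -0.001, -0.0]
wrist_force: [-0.6, 0.6, -1.4]
gripper_width: 0.424
grip_force: 14.8
```

Emit:
play_rows --targets "0 0 0.0015 0 0 0 -0.5;0 0 0 0 0 0 -0.5"

```text
clock: 11.7
position: [477.8, -138.6, 39.8]
orientation: [3.141, -0.002, -0.0]
wrist_force: [-2.7, -0.3, 14.8]
gripper_width: 0.425
grip_force: 16.0
```

Emit:
play_rows --targets "0 0 0 0 0 0 0.2;0 0 0 0 0 0 0.2;0 0 0 0 0 0 0.2;0 0 -0.02 0 0 0 0.2;0 0 -0.04 0 0 0 0.4;0 0 -0.04 0 0 0 0.6;0 0 -0.03 0 0 0 1;-0.005 -0.025 0 0 0 0 1;-0.007 -0.035 0 0 0 0 1;-0.007 -0.035 0 0 0 0 1"

```text
clock: 12.7
position: [457.2, -42.5, 168.9]
orientation: [3.141, -0.001, -0.002]
wrist_force: [1.1, 0.3, -0.0]
gripper_width: 0.997
grip_force: 0.0
```

Emit:
play_rows --targets "-0.007 -0.035 0 0 0 0 1;-0.008 -0.035 0 0 0 0 1;0 0 0 0 0 0.13 1;0 0 0 0 0 0.13 1;0 0 0 0 0 0.13 1;0 0 0 0 0 0.13 1;0 0 0 0 0 0.13 1;0 0 0 0 0 0.135 1;0 0 0 0 0 0 1"

```text
clock: 13.6
position: [442.5, 26.7, 168.6]
orientation: [3.141, 0.0, -0.788]
wrist_force: [-0.6, 0.0, 0.7]
gripper_width: 0.996
grip_force: 0.0
```

```bash
python3 wl.py w4 egg_timer salt_shaker
```

```text
tcp [442.5  26.7 168.6] [-3.142  0.    -0.782] 1.0006375226308026 [-0.2  0.2 -0.5]
wrist egg_timer 0.81 [444.  26.   4.]
scene egg_timer 0.79 [441.  23.  -2.]
side egg_timer 0.75 [444.  32.  -1.]
wrist salt_shaker 0.72 [ 475. -138.    8.]
scene salt_shaker 0.72 [ 474. -139.    5.]
side salt_shaker 0.61 [ 472. -134.    6.]
```

View pics/w4.png

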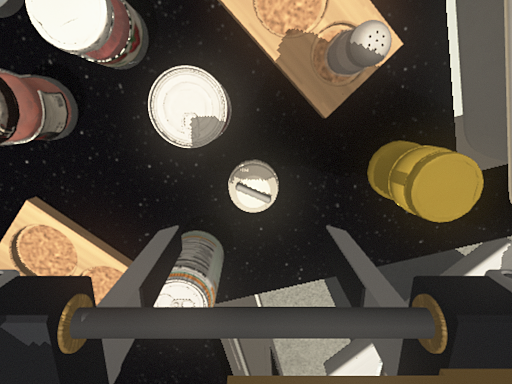

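Salt stands in its well (cap at 372,42) and the timer at (253,186) is under the gripper, clear of the can. Lowering.

Emit:
play_rows --targets "0.001 -0.001 0.03 0 0 0 1;0 0 0.03 0 0 0 1;0 0 0.03 0 0 0 1;0 0 0.03 0 0 0 1;0 0 0.02 0 0 0 1;0 0 0.016 0 0 0 1;0 0 0 0 0 0 1;0 0 0 0 0 0 -0.2;0 0 0 0 0 0 -0.2;0 0 0 0 0 0 -0.2"

```text
clock: 15.4
position: [444.6, 26.6, 13.5]
orientation: [-3.14, -0.001, -0.786]
wrist_force: [0.2, -0.2, 0.3]
gripper_width: 0.78
grip_force: 0.0
```

Emit:
play_rows --targets "0 0 0 0 0 0 -0.2;0 0 0 0 0 0 -0.2;0 0 0 0 0 0 -0.2"

```text
clock: 15.7
position: [444.1, 26.4, 13.0]
orientation: [-3.141, -0.0, -0.786]
wrist_force: [-1.5, -0.7, 7.9]
gripper_width: 0.6
grip_force: 15.1
```

Emit:
play_rows --targets "0 0 -0.02 0 0 0 -0.2;0 0 -0.04 0 0 0 -0.2;0 0 -0.04 0 0 0 -0.2;0 0 -0.03 0 0 -0.13 -0.2;0 0 0 0 0 -0.13 -0.2;0 0 0 0 0 -0.13 -0.2;0 0 0 0 0 -0.13 -0.2;0 0 0 0 0 -0.13 -0.2;0 0 0 0 0 -0.135 -0.2;0 0 0 0 0 0 -0.2"

```text
clock: 16.7
position: [443.9, 26.6, 142.6]
orientation: [-3.142, 0.0, 0.002]
wrist_force: [-0.5, -0.2, -1.0]
gripper_width: 0.603
grip_force: 15.0
```

Emit:
play_rows --targets "0.016 0.024 0 0 0 0 -0.2;0.02 0.03 0 0 0 0 -0.2;0.02 0.03 0 0 0 0 -0.2;0.02 0.03 0 0 0 0 -0.2;0.02 0.03 0 0 0 0 -0.2;0.0128 0.0204 0 0 0 0 -0.2;0 0 0.03 0 0 0 -0.2;0 0 0.02 0 0 0 -0.2;0 0 0 0 0 0 -0.2;0 0 0 0 0 0 -0.2"

```text
clock: 17.7
position: [552.7, -137.6, 92.9]
orientation: [-3.141, 0.0, -0.002]
wrist_force: [0.1, 0.1, -0.0]
gripper_width: 0.605
grip_force: 15.0
```

```bash
python3 wl.py w5 egg_timer three_well_tray
```

```text
tcp [ 553.4 -137.7   93.8] [ 3.141e+00 -2.000e-03 -1.000e-03] 0.6019280141295772 [ 0.3 -0.4 -0.7]
wrist egg_timer 0.81 [ 553. -136.   81.]
scene egg_timer 0.35 [ 554. -139.   80.]
side egg_timer 0.62 [ 553. -131.   81.]
wrist three_well_tray 0.79 [ 566. -136.    4.]
scene three_well_tray 0.86 [ 565. -137.   -3.]
scene three_well_tray 0.64 [660.  14.  -4.]
side three_well_tray 0.59 [ 566. -135.    1.]
```

Emit:
play_rows --targets "0 0 0.03 0 0 0 -0.2;0 0 0.03 0 0 0 -0.2;0 0 0.01 0 0 0 -0.2;0 0 0.002 0 0 0 -0.2;0 0 0 0 0 0 -0.2"

```text
clock: 19.0
position: [553.1, -137.7, 21.2]
orientation: [-3.142, -0.0, -0.0]
wrist_force: [-0.2, -0.5, -1.1]
gripper_width: 0.6
grip_force: 15.0
```

Emit:
play_rows --targets "0 0 0.0015 0 0 0 -0.2;0 0 0 0 0 0 -0.2"

```text
clock: 19.2
position: [553.3, -137.9, 20.1]
orientation: [3.141, -0.001, -0.0]
wrist_force: [0.4, -0.4, -1.1]
gripper_width: 0.601
grip_force: 15.0
```

Emit:
play_rows --targets "0 0 0.0015 0 0 0 -0.2;0 0 0 0 0 0 -0.2"

```text
clock: 19.4
position: [553.5, -137.9, 18.8]
orientation: [3.141, -0.002, -0.0]
wrist_force: [-2.0, 0.2, 10.2]
gripper_width: 0.602
grip_force: 15.1
```

Emit:
play_rows --targets "0 0 0 0 0 0 0.6;0 0 0 0 0 0 0.6;0 0 0 0 0 0 0.6;0 0 -0.02 0 0 0 1;0 0 -0.045 0 0 0 1;0 0 -0.045 0 0 0 1;0 0 -0.045 0 0 0 1;0.01 -0.025 0 0 0 0 1;0.016 -0.038 0 0 0 0 1;0.016 -0.038 0 0 0 0 1"

```text
clock: 20.4
position: [595.2, -36.1, 173.3]
orientation: [3.141, -0.001, -0.002]
wrist_force: [0.8, -0.7, -0.3]
gripper_width: 0.998
grip_force: 0.0
```

Emit:
play_rows --targets "0.016 -0.038 0 0 0 0 1;0.016 -0.038 0 0 0 0 1;0.016 -0.038 0 0 0 0 1;0.016 -0.038 0 0 0 0 1;0.0075 -0.0135 0 0 0 0 1;0 0 0 0 0 0 1;0 0 0 0 0 0 1"

```text
clock: 21.1
position: [666.1, 127.9, 172.3]
orientation: [3.141, 0.001, -0.001]
wrist_force: [-0.6, -1.5, -1.0]
gripper_width: 0.998
grip_force: 0.0
```

```bash
python3 wl.py w6 egg_timer spice_jar
```

```text
tcp [666.1 127.  172.7] [ 3.141e+00 -0.000e+00 -2.000e-03] 0.9982791856907564 [-0.1  0.3 -0.6]
wrist egg_timer 0.92 [ 556. -140.    7.]
scene egg_timer 0.74 [ 554. -138.    5.]
side egg_timer 0.56 [ 553. -129.    5.]
wrist spice_jar 0.92 [664. 129.   3.]
scene spice_jar 0.87 [672. 126.   1.]
scene spice_jar 0.59 [ 335. -106.   -1.]
side spice_jar 0.61 [ 334. -106.   -2.]
side spice_jar 0.58 [666. 132.   3.]
```

View pics/w6.png

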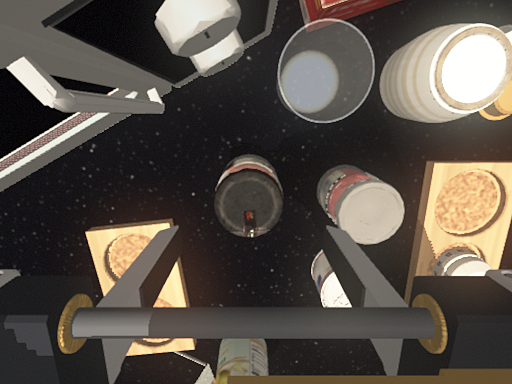

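The spice jar's black lid is at (249,200), centred between the fingers; the microwave is upper left, with its handle ending near (155,100). I'll check clearance before descending.

```bash
python3 - <<'E'
from h import *
s=grab_frame("scene");d=grab_frame("side");f=grab_frame("wrist")
print("front bottom edge",[np.round(ray(s,p,10)) for p in [(258,90),(290,120),(345,165)]])
print("handle bottom",tri([(s,(321,125)),(d,(284,147)),(f,(157,101))]))
print("low knob",tri([(s,(339,141)),(d,(309,128))]))
print("up knob",tri([(s,(340,120)),(d,(309,99))]))
print("handle top",tri([(s,(327,97)),(d,(289,86))]))
m=[x for x in regions_of("spice_jar","wrist")][0]["pixels"]
v,u=np.nonzero(m);print(u.min(),u.max(),v.min(),v.max()); print("lid",[ray(f,(249,y),99) for y in (198,202)])
E
```

```text
front bottom edge [array([648., 490.,  10.]), array([720., 344.,  10.]), array([832., 148.,  10.])]
handle bottom (array([769.79463371, 231.86924196,  53.86989494]), [np.float64(29.27651389068919), np.float64(17.97948242373906), np.float64(15.921610660109023)])
low knob (array([803.36647861, 158.65051453, 103.8530829 ]), [np.float64(1.1753900106291373), np.float64(1.175390010629362)])
up knob (array([792.99120834, 153.90333075, 186.49493221]), [np.float64(0.3397088771329944), np.float64(0.3397088771329927)])
handle top (array([771.51612651, 210.33862954, 214.16643809]), [np.float64(0.8124798277162857), np.float64(0.8124798277161017)])
215 284 156 237
lid [array([672.49110816, 131.14468367,  99.        ]), array([668.72099599, 131.15116314,  99.        ])]
```

Emit:
play_rows --targets "0.0015 -0.002 0.03 0 0 0 1;0 0 0.03 0 0 0 1;0 0 0.03 0 0 0 1;0 0 0.025 0 0 0 1;0 0 0.016 0 0 0 1;0 0 0 0 0 0 1;0 0 0 0 0 0 0.2;0 0 0 0 0 0 0.2;0 0 0 0 0 0 0.2;0 0 0 0 0 0 0.2" --force 25

```text
clock: 23.1
position: [668.4, 130.6, 42.7]
orientation: [-3.142, -0.001, -0.0]
wrist_force: [-2.3, -0.1, 6.9]
gripper_width: 0.72
grip_force: 25.0
```

Emit:
play_rows --targets "0 0 0 0 0 0 0.2;0 0 0 0 0 0 0.2"

```text
clock: 23.3
position: [668.4, 130.6, 42.8]
orientation: [-3.142, -0.001, -0.0]
wrist_force: [-0.7, -1.5, 6.7]
gripper_width: 0.724
grip_force: 25.0
```

Emit:
play_rows --targets "0 0 -0.02 0 0 0 0.2;0 0 -0.035 0 0 0 0.2;0 0 -0.035 0 0 0 0.2;0 0 -0.035 0 0 0 0.2;0 0.02 0 0 0 0 0.2;-0.004 0.035 0 0 0 0 0.2;-0.004 0.035 0 0 0 0 0.2;-0.004 0.035 0 0 0 0 0.2;-0.004 0.035 0 0 0 0 0.2;-0.004 0.035 0 0 0 0 0.2"

```text
clock: 24.3
position: [647.1, -65.7, 166.6]
orientation: [3.142, 0.0, -0.0]
wrist_force: [0.3, 0.3, -6.0]
gripper_width: 0.722
grip_force: 25.0
```

Emit:
play_rows --targets "-0.004 0.035 0 0 0 0 0.2;-0.0035 0.028 0 0 0 0 0.2;0 0.0105 0 0 0 0 0.2;0 0 0.03 0 0 0 0.2;0 0 0.03 0 0 0 0.2;0 0 0 0 0 0 0.2;0 0 0 0 0 0 0.2"

```text
clock: 25.0
position: [640.2, -137.1, 106.9]
orientation: [-3.141, 0.001, 0.0]
wrist_force: [1.2, 0.2, -4.4]
gripper_width: 0.723
grip_force: 25.0
```

```bash
python3 wl.py w7 spice_jar three_well_tray; python3 - <<'E'
from h import *
f=cv2.imread("pics/w7.png"); s=save("side","s7"); 
cv2.imwrite("pics/c7.png",np.hstack([cv2.resize(f,(400,300)),cv2.resize(cv2.imread("pics/s7.png")[80:300,180:474],(400,300))]))
E
```

```text
tcp [ 641.2 -137.5  108.2] [ 3.141e+00 -2.000e-03 -0.000e+00] 0.7186561462590053 [-0.2 -0.2 -5.1]
wrist spice_jar 0.65 [ 637. -136.   70.]
scene spice_jar 0.89 [ 641. -143.   67.]
scene spice_jar 0.59 [ 334. -111.    2.]
side spice_jar 0.61 [ 634. -140.   68.]
side spice_jar 0.59 [ 338. -104.   -1.]
scene three_well_tray 0.89 [ 561. -136.   -1.]
side three_well_tray 0.66 [ 565. -134.    0.]
```

View pics/c7.png

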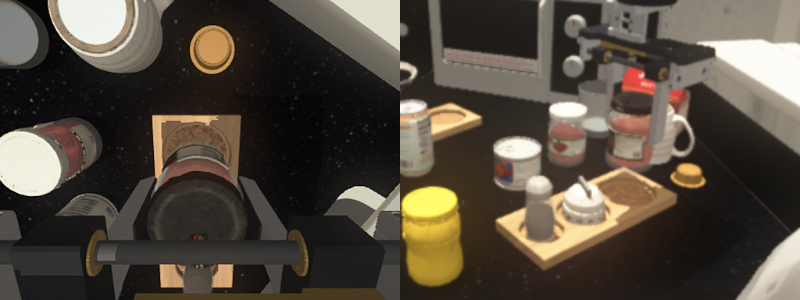

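The jar hangs upright over the large well, with salt and timer upright in their wells. Lowering.

Emit:
play_rows --targets "0.0015 0 0.03 0 0 0 0.2;0 0 0.02 0 0 0 0.2;0 0 0.006 0 0 0 0.2;0 0 0 0 0 0 0.2;0 0 0.0015 0 0 0 0.2;0 0 0 0 0 0 0.2"

```text
clock: 26.45
position: [642.2, -137.8, 49.7]
orientation: [3.141, -0.001, -0.0]
wrist_force: [-0.9, 0.1, -5.4]
gripper_width: 0.721
grip_force: 25.0
```

Emit:
play_rows --targets "0 0 0.0015 0 0 0 0.2;0 0 0 0 0 0 0.2"

```text
clock: 26.65
position: [642.3, -137.9, 48.6]
orientation: [3.141, -0.001, -0.0]
wrist_force: [-1.5, 0.7, 3.5]
gripper_width: 0.72
grip_force: 25.0
```

Emit:
play_rows --targets "0 0 0 0 0 0 0.9;0 0 0 0 0 0 0.9;0 0 0 0 0 0 1;0 0 -0.02 0 0 0 1;0 0 -0.045 0 0 0 1;0 0 -0.045 0 0 0 1;0 0 -0.04 0 0 0 1;-0.015 -0.02 0 0 0 0 1;-0.025 -0.0325 0 0 0 0 1;-0.025 -0.0325 0 0 0 0 1"

```text
clock: 27.65
position: [576.0, -52.1, 197.8]
orientation: [-3.142, -0.001, -0.001]
wrist_force: [0.2, 0.7, 1.2]
gripper_width: 0.999
grip_force: 0.0
```

Emit:
play_rows --targets "-0.025 -0.0325 0 0 0 0 1;-0.025 -0.0325 0 0 0 0 1;-0.025 -0.0325 0 0 0 0 1;-0.025 -0.0325 0 0 0 0 1;-0.025 -0.0325 0 0 0 0 1;-0.0235 -0.0295 0 0 0 0 1;0 0 0 0 0 0 1;0 0 0 0 0 0 1"

```text
clock: 28.45
position: [428.2, 139.7, 198.0]
orientation: [3.142, -0.001, 0.001]
wrist_force: [0.1, -0.6, 0.4]
gripper_width: 1.0
grip_force: 0.0
```

```bash
python3 wl.py w8 soda_can spice_jar two_well_tray;python3 - <<'E'
from h import *
f=cv2.imread("pics/w8.png"); s=save("side","s8"); 
cv2.imwrite("pics/c8.png",np.hstack([cv2.resize(f,(400,300)),cv2.resize(cv2.imread("pics/s8.png")[80:300,160:454],(400,300))]))
E
```

```text
tcp [428.8 138.7 197.7] [-3.142e+00  0.000e+00 -2.000e-03] 0.9998328408117569 [ 0.7 -0.7  0.6]
wrist soda_can 0.58 [423. 140.   3.]
scene soda_can 0.91 [428. 134.  -0.]
side soda_can 0.72 [428. 146.   1.]
wrist spice_jar 0.95 [ 334. -104.   -0.]
scene spice_jar 0.87 [ 646. -143.   11.]
scene spice_jar 0.63 [ 331. -107.    3.]
side spice_jar 0.97 [ 635. -140.    7.]
side spice_jar 0.78 [ 333. -105.   -3.]
wrist two_well_tray 0.89 [519. 267.  -0.]
scene two_well_tray 0.98 [519. 269.   2.]
scene two_well_tray 0.66 [ 645. -142.    7.]
side two_well_tray 0.72 [512. 274.  -1.]
```

View pics/c8.png

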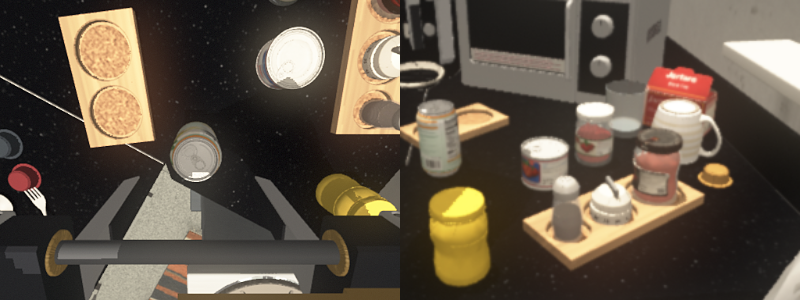

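The long tray is complete and all three stand upright. The can top is at (251,198) in wrist pixels, with the short tray's wells at about (132,64) and (148,143).

```bash
python3 - <<'E'
from h import *
for i in range(2): f=grab_frame("wrist")
for n,p,z in [("far",(132,64),16),("near",(148,143),16),("can",(251,198),115)]: print(n,np.round(ray(f,p,z),1))
m=regions_of("two_well_tray","wrist")[0]["pixels"].astype(np.uint8)
cn,_=cv2.findContours(m,0,1);k=max(cn,key=cv2.contourArea)
print(cv2.minAreaRect(np.float32([ray(f,p[0],16)[:2] for p in k])))
E
```

```text
far [562.4 276.   16. ]
near [473.5 266.3  16. ]
can [431.9 139.9 115. ]
((517.5609741210938, 270.01123046875), (191.27053833007812, 108.9330062866211), 6.516242027282715)
```

Emit:
play_rows --targets "0 0 0.03 0 0 0 1;0 0 0.03 0 0 0 1;0 0 0.03 0 0 0 1;0 0 0.03 0 0 0 1;0 0 0.02 0 0 0 1;0 0 0.012 0 0 0 1;0 0 0 0 0 0 1;0 0 0 0 0 0 0.2;0 0 0 0 0 0 0.2;0 0 0 0 0 0 0.2" --force 20

```text
clock: 30.75
position: [429.0, 139.4, 46.5]
orientation: [-3.141, -0.002, -0.0]
wrist_force: [-0.4, -0.2, -0.1]
gripper_width: 0.785
grip_force: 0.0
```

Emit:
play_rows --targets "0 0 0 0 0 0 0.2;0 0 0 0 0 0 0.2;0 0 0 0 0 0 0.2"

```text
clock: 31.05
position: [428.8, 139.5, 46.2]
orientation: [-3.141, -0.001, -0.0]
wrist_force: [0.4, 0.3, 8.5]
gripper_width: 0.695
grip_force: 20.0
```

Emit:
play_rows --targets "0 0 -0.02 0 0 0 0.2;0 0 -0.03 0 0 0 0.2;0 0 -0.02 0 0 0 0.2;0.007 -0.02 0 0 0 0 0.2;0.0105 -0.03 0 0 0 0 0.2;0.0105 -0.03 0 0 0 0 0.2;0.0105 -0.03 0 0 0 0 0.2;0.006 -0.017 0 0 0 0 0.2;0 0 0 0 0 0 0.2;0 0 0 0 0 0 0.2"

```text
clock: 32.05
position: [472.4, 265.7, 115.2]
orientation: [3.141, 0.001, -0.0]
wrist_force: [-0.2, -0.7, -3.4]
gripper_width: 0.697
grip_force: 20.0
```

```bash
python3 wl.py w9 soda_can;python3 - <<'E'
from h import *
s=save("scene","s9")
cv2.imwrite("pics/c9.png",np.hstack([cv2.resize(cv2.imread("pics/w9.png"),(400,300)),cv2.resize(cv2.imread("pics/s9.png")[80:230,150:350],(400,300))]))
E
```

```text
tcp [472.6 265.1 115.5] [ 3.141e+00 -0.000e+00 -1.000e-03] 0.6962290673937954 [ 1.2 -0.1 -2.7]
wrist soda_can 0.91 [468. 266.  70.]
scene soda_can 0.78 [474. 261.  73.]
side soda_can 0.68 [469. 270.  71.]
```

View pics/c9.png

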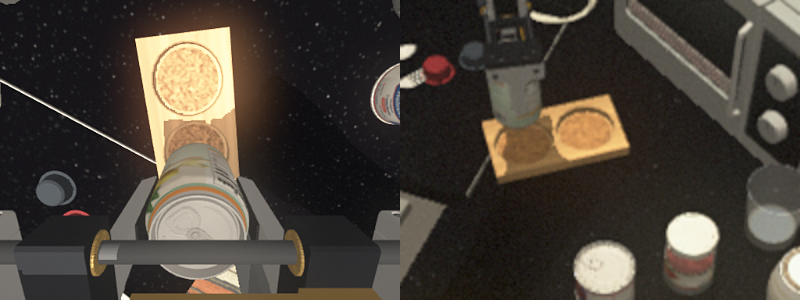

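The can hangs upright over the near well. Lowering with a small +x correction.

Emit:
play_rows --targets "0.002 -0.001 0.03 0 0 0 0.2;0 0 0.02 0 0 0 0.2;0 0 0.01 0 0 0 0.2;0 0 0 0 0 0 0.2;0 0 0.0015 0 0 0 0.2;0 0 0 0 0 0 0.2"

```text
clock: 33.2
position: [475.3, 267.6, 55.0]
orientation: [-3.141, -0.001, -0.0]
wrist_force: [0.2, -0.4, -2.9]
gripper_width: 0.693
grip_force: 20.0
```

Emit:
play_rows --targets "0 0 0.0015 0 0 0 0.2;0 0 0 0 0 0 0.2"

```text
clock: 33.4
position: [475.1, 267.4, 53.0]
orientation: [-3.141, -0.001, -0.0]
wrist_force: [0.0, 0.1, -3.7]
gripper_width: 0.696
grip_force: 20.0
```

Emit:
play_rows --targets "0 0 0.0015 0 0 0 0.2;0 0 0 0 0 0 0.2"

```text
clock: 33.6
position: [475.3, 267.8, 52.0]
orientation: [-3.141, -0.001, -0.0]
wrist_force: [-2.3, -1.3, 7.7]
gripper_width: 0.696
grip_force: 20.0
```

Emit:
play_rows --targets "0 0 0 0 0 0 0.9;0 0 0 0 0 0 0.9;0 0 0 0 0 0 1;0 0 -0.02 0 0 0 1;0 0 -0.04 0 0 0 1;0 0 -0.04 0 0 0 1;0 0 -0.035 0 0 0 1;0.015 0.02 0 0 0 0 1;0.023 0.032 0 0 0 0 1;0.023 0.032 0 0 0 0 1"

```text
clock: 34.6
position: [536.5, 182.5, 186.7]
orientation: [-3.141, -0.001, 0.001]
wrist_force: [0.4, 0.3, 0.5]
gripper_width: 1.003
grip_force: 0.0
```

Emit:
play_rows --targets "0.023 0.032 0 0 0 0 1;0.023 0.032 0 0 0 0 1;0.023 0.032 0 0 0 0 1;0.023 0.032 0 0 0 0 1;0.023 0.032 0 0 0 0 1;0.005 0.008 0 0 0 0 1;0 0 0 0 0 0 1;0 0 0 0 0 0 1"

```text
clock: 35.4
position: [655.2, 16.6, 186.0]
orientation: [-3.141, 0.001, 0.001]
wrist_force: [-0.3, 0.4, 0.1]
gripper_width: 1.002
grip_force: 0.0
```

```bash
python3 wl.py w10 jam_jar soda_can;python3 - <<'E'
from h import *
f=grab_frame("wrist");m=regions_of("jam_jar","wrist")
for d in m[:2]:
    v,u=np.nonzero(d["pixels"]);print(u.min(),u.max(),v.min(),v.max(),d["confidence"])
s=save("scene","s10")
cv2.imwrite("pics/c10.png",np.hstack([cv2.resize(cv2.imread("pics/w10.png"),(400,300)),cv2.resize(cv2.imread("pics/s10.png")[80:305,130:430],(400,300))]))
E
```

```text
tcp [655.2  16.9 186.3] [-3.141e+00 -0.000e+00  2.000e-03] 1.0021000828209423 [ 0.2 -0.4  0.2]
wrist jam_jar 0.83 [654.  15.  -2.]
scene jam_jar 0.83 [659.  16.  -0.]
side jam_jar 0.66 [654.  18.  -1.]
scene soda_can 0.63 [474. 263.   9.]
side soda_can 0.94 [469. 271.   9.]
side soda_can 0.47 [512. 271.  -2.]
220 283 155 229 0.77
```

View pics/c10.png

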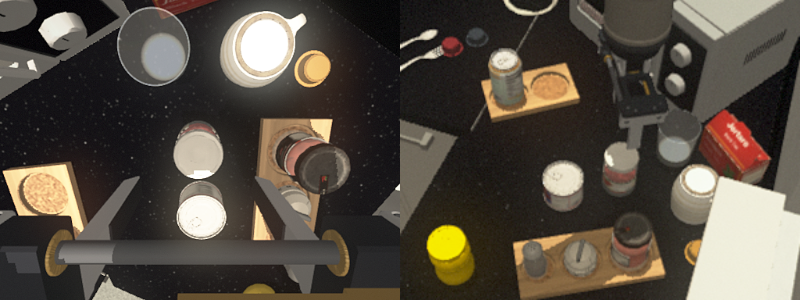

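The can stands in the near well, and the jam jar's white lid (wrist about 252,195) is centred under the gripper. Gripping.

Emit:
play_rows --targets "0.0005 0.001 0.03 0 0 0 1;0 0 0.03 0 0 0 1;0 0 0.03 0 0 0 1;0 0 0.03 0 0 0 1;0 0 0.017 0 0 0 1;0 0 0.01 0 0 0 1;0 0 0 0 0 0 1;0 0 0 0 0 0 0.2;0 0 0 0 0 0 0.2;0 0 0 0 0 0 0.2" --force 25

```text
clock: 37.35
position: [656.9, 14.3, 40.3]
orientation: [-3.142, -0.002, -0.0]
wrist_force: [-0.6, 0.0, 0.5]
gripper_width: 0.778
grip_force: 0.0
```

Emit:
play_rows --targets "0 0 0 0 0 0 0.2;0 0 0 0 0 0 0.2;0 0 0 0 0 0 0.2"

```text
clock: 37.65
position: [656.7, 14.6, 39.8]
orientation: [-3.141, -0.001, -0.0]
wrist_force: [-0.4, 2.0, 6.2]
gripper_width: 0.673
grip_force: 25.0
```

Emit:
play_rows --targets "0 0 -0.02 0 0 0 0.2;0 0 -0.03 0 0 0 0.2;0 0 -0.03 0 0 0 0.2;-0.007 -0.02 0 0 0 0 0.2;-0.0122 -0.035 0 0 0 0 0.2;-0.0125 -0.035 0 0 0 0 0.2;-0.0125 -0.035 0 0 0 0 0.2;-0.0125 -0.035 0 0 0 0 0.2;-0.0125 -0.035 0 0 0 0 0.2;-0.0125 -0.035 0 0 0 0 0.2"

```text
clock: 38.65
position: [573.7, 245.3, 118.9]
orientation: [3.141, 0.0, -0.0]
wrist_force: [0.0, 0.9, -4.8]
gripper_width: 0.671
grip_force: 25.0
```

Emit:
play_rows --targets "-0.0085 -0.022 0 0 0 0 0.2;-0.003 -0.0094 0 0 0 0 0.2;0 0 0 0 0 0 0.2;0 0 0 0 0 0 0.2"

```text
clock: 39.05
position: [563.6, 274.2, 118.9]
orientation: [3.141, 0.0, -0.001]
wrist_force: [0.6, -1.6, -4.3]
gripper_width: 0.674
grip_force: 25.0
```

```bash
python3 wl.py w11 jam_jar two_well_tray soda_can
```

```text
tcp [563.8 274.  119. ] [ 3.141e+00 -0.000e+00 -2.000e-03] 0.6725080223388986 [-0.4  0.1 -4.3]
wrist jam_jar 0.72 [561. 275.  78.]
scene jam_jar 0.82 [566. 274.  77.]
side jam_jar 0.96 [562. 279.  77.]
scene two_well_tray 0.96 [520. 268.   3.]
scene two_well_tray 0.55 [ 648. -141.    8.]
side two_well_tray 0.86 [516. 273.   1.]
scene soda_can 0.94 [475. 264.   5.]
side soda_can 0.9 [475. 270.   9.]
```

Contact is expected at TCP z ≈ 46. Lowering.

Emit:
play_rows --targets "0 -0.001 0.03 0 0 0 0.2;0 0 0.03 0 0 0 0.2;0 0 0.01 0 0 0 0.2;0 0 0 0 0 0 0.2;0 0 0.0015 0 0 0 0.2;0 0 0 0 0 0 0.2"

```text
clock: 40.75
position: [563.9, 277.1, 48.9]
orientation: [-3.141, -0.002, -0.0]
wrist_force: [-0.3, 0.5, -3.1]
gripper_width: 0.673
grip_force: 25.0
```

Emit:
play_rows --targets "0 0 0.0015 0 0 0 0.2;0 0 0 0 0 0 0.2"

```text
clock: 40.95
position: [563.4, 276.8, 46.7]
orientation: [-3.141, -0.001, -0.0]
wrist_force: [-0.7, -0.4, -4.6]
gripper_width: 0.671
grip_force: 25.0
```

Emit:
play_rows --targets "0 0 0.0015 0 0 0 0.2;0 0 0 0 0 0 0.2"

```text
clock: 41.15
position: [563.7, 276.9, 45.7]
orientation: [-3.141, -0.001, -0.0]
wrist_force: [-3.4, -1.9, 9.9]
gripper_width: 0.673
grip_force: 25.0
```

Emit:
play_rows --targets "0 0 0 0 0 0 0.9;0 0 0 0 0 0 0.9;0 0 0 0 0 0 1;0 0 -0.02 0 0 0 1;0 0 -0.04 0 0 0 1;0 0 -0.04 0 0 0 1;0 0 -0.045 0 0 0 1;0 0.035 0 0 0 0 1;0 0.035 0 0 0 0 1;0 0.035 0 0 0 0 1"

```text
clock: 42.15
position: [563.1, 170.6, 190.0]
orientation: [-3.141, -0.001, 0.0]
wrist_force: [0.7, -1.1, 0.2]
gripper_width: 1.0
grip_force: 0.0
```

```bash
python3 wl.py w12 jam_jar soda_can tomato_tin tumbler;python3 - <<'E'
from h import *
save("scene","s12");save("side","d12")
cv2.imwrite("pics/c12.png",np.hstack([cv2.resize(cv2.imread("pics/d12.png")[80:305,130:430],(400,300)),cv2.resize(cv2.imread("pics/s12.png")[80:305,130:430],(400,300))]))
E
```

```text
tcp [563.6 167.6 189.7] [-3.142e+00 -0.000e+00 -2.000e-03] 1.0011340700141442 [-0.6  0.5  0.7]
wrist jam_jar 0.7 [561. 274.   8.]
scene jam_jar 0.97 [566. 276.   2.]
side jam_jar 0.79 [565. 281.   4.]
wrist soda_can 0.55 [469. 266.   5.]
scene soda_can 0.98 [473. 264.   7.]
side soda_can 0.75 [471. 268.   6.]
wrist tomato_tin 0.66 [545.  14.   4.]
scene tomato_tin 0.97 [547.   7.  -4.]
side tomato_tin 0.87 [546.  16.  -1.]
scene tumbler 0.89 [780.  60.   4.]
side tumbler 0.82 [773.  71.   2.]
```

View pics/c12.png

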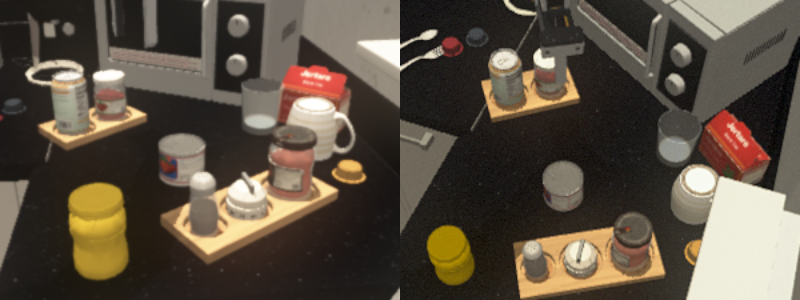

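All five stand upright in their wells, and the tin, tumbler and yellow jar have not moved. Handing in.

```bash
python3 -c "from rig import *;print(job_done())"
```

```text
the job is handed in; nothing more can be done
None
```

The job is handed in at about 43 s: salt shaker, egg timer and spice jar are in the long tray, the soda can and jam jar are in the short tray, all upright, and the tomato tin, tumbler and yellow jar were not moved.

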